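Back the block feed off one notch

TASK

The wax block in the trimmer has been fed one notch too far towards the blade. Seen facing the spoked feed wheel: with a fingertip, push the red-knobbed pawl over to the left so that it lifts out of the ratchet and stays thrown back, push the feed wheel backward by exactly one notch (its top goes to the left), then push the pawl back over to the right so that it drops into the new notch. Push lightly, grip nothing, and leave the jar, mould and wax blocks around the trimmer where they stand.

Things in the scene. Friction and masses are not known exactly. Their poses are not given: they have to be found in the camera images.
- trimmer: hand-fed block trimmer fixed to the bench, white frame. Origin on the bench under the wheel's axis line; x points from the feed wheel towards the blade carrier, y to the left for someone facing the wheel, z up. Frame spans x -54 to +180 mm and y -60 to +60; the headstock behind the wheel is 118 mm high, its ear 148 mm. Wheel and pawl are at the -x end, turned towards the robot
- wheel_axis (a point): point on the feed wheel's axis in the plane of the spokes, at trimmer (-118, 0, 95) mm; the axis lies along the trimmer's x
- feed_wheel: steel ratchet disc of 10 notches, 100 mm across, at trimmer x -81 to -69 mm, in front of it four round spokes of 8.4 mm diameter at right angles in the plane x = -118 mm, with black balls of 17 mm diameter centred 75 mm from the axis. Origin on the wheel's axis, at trimmer (0, 0, 95) mm
- wheel_turn (a joint): turn of the feed wheel in rad: 0 = pawl over the middle of the present notch, + = backward (top goes to the trimmer's +y, left). One notch is 0.628 rad. The pawl fits in a notch up to 0.14 rad either side of its middle. At q, spoke 0 points q - 0.314 rad from straight up, + towards +y. It takes about 2 N at a ball, stays where left, and with the pawl in cannot go back past 0.14
- spoke0 (a point): centre of the black ball of spoke 0, at the start the uppermost one, about 0.31 rad to the right of straight up; one notch backward brings it about 0.31 rad left of straight up
- pawl_pivot (a point): the pawl's pivot, at trimmer (-75, 62, 112) mm, its axis along the trimmer's x
- pawl: dark hooked pawl at the upper left of the ratchet with an upright 8 mm rod that ends in a red ball of 19 mm diameter, 72 mm from the pivot. Origin at the pivot. It swings in the plane x = -75 mm of the trimmer, 43 mm behind the spokes; the ball's top is at most 194 mm above the bench
- pawl_knob (a point): centre of the pawl's red ball (19 mm diameter)
- pawl_swing (a joint): swing of the pawl in rad: 0 = nose fully down in a notch, lever leaning 0.35 rad right (over the wheel); grows as the knob goes left (+y); 0.96 = thrown back on its stop, leaning 0.61 rad left. The nose clears the teeth above 0.25. The ball's weight tips it over centre: let go below 0.30 it falls in, above 0.50 it falls back and stays. Under 1 N moves it
- jar: loose white specimen jar with a dark blue lid, 47 mm across, 60 mm high, left of the trimmer; origin at its underside. Leave it alone
- mould: loose small steel base mould, 30 x 39 x 12 mm, right of the feed wheel; origin at its underside. Leave it alone
- block_a: loose wax block on a green cassette, 28 x 41 x 13 mm, right of the trimmer; origin at its underside. Leave it alone
- block_b: a second such wax block, further back. Leave it alone

How it is judged:
By the outcome, as a careful person would: the job done as asked, in the order asked, and still so for the second after the job is handed in, with the robot touching nothing.
It also fails if it takes over 48 s, if anything falls off the work surface, if the arm or the gripper's body presses on something with over 40 N, if the wrist force passes 120 N, or if a joint passes its speed limit or range.

ROBOT

A 6-joint arm with a two-finger parallel gripper is mounted at the origin on a cart in front of the work surface, level with it; the furniture and walls round the work are solid. World frame = base frame: x ahead of the robot, y to its left, z up, the work surface at z = 0. Lengths are in m, angles in rad, forces in N, time in s.
With the tool pointing down it reaches from about 0.375 to 0.9 m from the base axis. Payload 3.1 kg.
Tool frame: the origin (TCP) lies at the centre of the arm's flange, where the gripper is bolted on; the fingertips stand 182 mm ahead of it and the grasp point (between the pads) lies 164 mm ahead of it; z points along the fingers, y is the line along which they close (so a half turn about z gives the same grasp; the last joint's range is limited). The gripper opens to 87 mm and grips with 3 to 60 N. Pads are 19 mm wide; open, the fingers measure 117 mm over their backs; the gripper's body (75 mm by 190 mm) begins 51 mm behind the grasp point.
Start: joints at [1.149, 0.527, 1.433, -0, 1.181, -0.178], TCP at [0.15, 0.607, 0.405] pointing down, gripper open.
Joint ranges: [-3.08, 3.08], [-0.75, 2.2], [0.22, 2.44], [-1.43, 4.57], [0, 2.65], [-2.85, 2.85]. Speed limits (rad/s): [2.79, 2.79, 3.14, 3.14, 3.14, 3.14].

INTERFACE

Orientations are given as a unit quaternion [x, y, z, w].
In Python, from rig import * gives the robot as it stands.
- The arm moves only by the tool move_arm, never from a script. Its argument "commands" is a list that holds one entry, the list of rows, each a list of 6 numbers: the shift along the tool's x, y, z in units of 40 mm (1.0 is 40 mm), then the turn, a rotation vector about the tool's x, y, z in rad. A call has 1 to 12 rows; each row is the pose to reach, as a shift and turn from the pose commanded when the call began, along the tool's axes at that moment; what a row does not reach only later rows make up. A row lasts 1/8 s, in which the tool goes at most 62.5 mm and 10.7 degrees, less where a joint would pass 70% of its speed; a pose out of reach is approached as far as the arm can. A call with a gripper value outside its range is refused whole. "claw" is the closure, from -1 (fully open) to 1 (shut), so that 0 is half open, set as the call begins (left out, the last holds). The fingers move at their own pace and stop on an object; "squeeze" is the grip in N (left out, the last holds). Time passes only in rows, so rows that repeat a pose let the fingers close. It gives the time, the measured TCP pose, the force, the opening and the grip force at its end, in the units of the state.
- get_obs(): the state, without advancing time (a new reading comes with each control period).
- camera(name): name is "side" or "top"; returns a dict with "pixels" (480x640x3 uint8, blue, green, red), "range_z" (480x640 float32, m along the optical axis (not along the pixel's ray), 0 where there is no reading), "camera_matrix" (3x3 intrinsics, pixels), "extrinsics" (4x4, takes a point from world to camera coordinates). Camera axes: x right, y up, looking along -z (the intrinsics and any distortion apply to the point x, -y, -z); pixel columns grow to the right and rows downward; lengths in m; the calibration is good to about 2 mm. A picture is of the moment at which its call begins.
- hand_in(): hands the job in; it is judged then, once.
The state is a dict: "time": time; "q": joint angles; "joint_velocities": joint speeds; "joint_torque": joint torques, N m; "position": TCP position; "tool_rot": TCP orientation; "ft_force": force on the tool from outside, world axes, zero at the start; "moment": the same for the moment, N m; "grip_width": finger opening in m; "grip_force": force on a finger pad.
Only numpy, scipy, OpenCV 4.12 (cv2) and the standard library are available. Lean on these libraries where they do the work, as an engineer would, in place of code of your own. Each camera call takes 0.05 s, during which the arm holds its last target. There are 200 camera calls.

## Working session

There is one attempt and no reset: what is moved stays moved. The work goes in short steps, Python scripts to look and compute and a tool call to move; the robot and the scene stay as the last step left them, time stands still between calls to the robot, and variables do not carry over. Pictures are saved under pics/ and viewed, at most 10 in all, crops included, and the job is handed in when it is done.

Besides the shell and the picture viewer there is one more tool, called after "Call:" as name([rows], argument=value, ...), one row to a line, values as JSON. move_arm: Moves the arm, as the interface text tells. Its arguments: {"type":"object","properties":{"commands":{"type":"array","items":{"type":"array","items":{"type":"array","items":{"type":"number"}}}},"claw":{"type":"number"},"squeeze":{"type":"number"}},"required":["commands"]}

```bash
mkdir -p pics; cat > h.py <<'E'
from rig import *
import numpy as np, cv2
from scipy.spatial.transform import Rotation as R
def shot(n,f):
    c=camera(n); cv2.imwrite('pics/'+f,c['pixels']); np.savez('pics/'+f+'.npz',**{k:np.asarray(v) for k,v in c.items()}); return c
def world(c,u,v,z=None):
    K=c['camera_matrix'];z=c['range_z'][int(v),int(u)] if z is None else z
    p=np.array([(u-K[0,2])/K[0,0]*z,-(v-K[1,2])/K[1,1]*z,-z,1])
    return (np.linalg.inv(c['extrinsics'])@p)[:3]
def proj(c,P):
    p=c['extrinsics']@np.append(P,1);K=c['camera_matrix']
    return K[0,0]*p[0]/-p[2]+K[0,2],K[1,1]*-p[1]/-p[2]+K[1,2]
E
python3 - <<'E'
from h import *
for n in('side','top'):
    c=shot(n,n+'0.png'); print(np.linalg.inv(c['extrinsics'])[:3].round(3),c['camera_matrix'].round(0).tolist())
    hsv=cv2.cvtColor(c['pixels'],cv2.COLOR_BGR2HSV)
    m=((hsv[...,0]<8)|(hsv[...,0]>172))&(hsv[...,1]>150)&(hsv[...,2]>80)
    N,l,s,ce=cv2.connectedComponentsWithStats(m.astype('uint8'))
    for i in range(1,N):
        if s[i,4]>20: print(n,s[i],ce[i],world(c,*ce[i]))
print(get_obs())
E
```

```text
[[-0.953 -0.25   0.174  0.779]
 [ 0.304 -0.803  0.512  0.424]
 [ 0.012  0.541  0.841  0.981]] [[521.0, 0.0, 315.0], [0.0, 521.0, 231.0], [0.0, 0.0, 1.0]]
side [354 226   9   9  69] [358. 230.] [ 0.53936185 -0.03905536  0.18598146]
side [242 276  30  40 261] [256.42528736 295.5210728 ] [ 0.74463485 -0.00380244  0.11074395]
[[-0.022  0.984 -0.177  0.445]
 [-1.    -0.024 -0.007 -0.109]
 [-0.011  0.176  0.984  1.036]] [[518.0, 0.0, 320.0], [0.0, 518.0, 241.0], [0.0, 0.0, 1.0]]
top [247 163  47  19 151] [269.70860927 171.82781457] [ 0.7445904  -0.01090499  0.1114693 ]
top [280 273  10  10  79] [284.59493671 277.73417722] [ 0.53753835 -0.04280438  0.19118024]
{'time': 0.1, 'q': array([ 1.14949983e+00,  5.28423176e-01,  1.43377484e+00, -3.75704728e-05,
        1.18139121e+00, -1.78480791e-01]), 'joint_velocities': array([-0.00208701, -0.00206929, -0.00448278,  0.00206233, -0.00210549,
        0.00162276]), 'joint_torque': array([-8.73440640e-04, -4.40984666e+01, -1.77150321e+01,  6.34458871e-02,
        5.33689745e-02, -3.79403457e-05]), 'position': array([0.15011118, 0.60639389, 0.4038382 ]), 'tool_rot': array([ 1.21102660e-01,  9.92639486e-01, -9.58865145e-04, -2.78311476e-04]), 'ft_force': array([-0.35044908,  0.39869579, -0.47838065]), 'moment': array([-0.01249637, -0.00150404, -0.00189056]), 'grip_force': 0.0, 'grip_width': 0.08702638228402475}
```

View pics/side0.png

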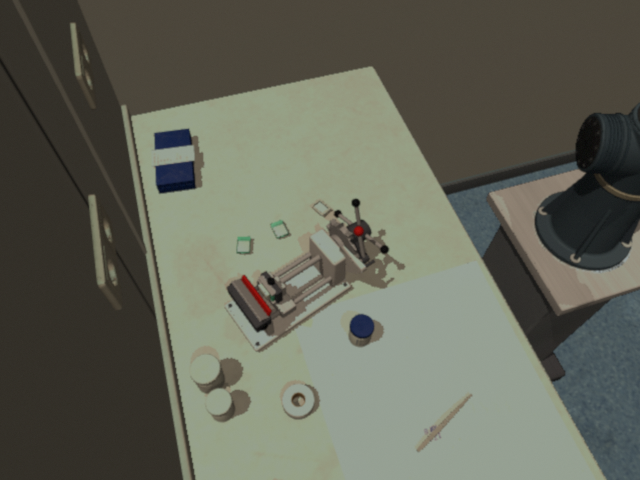

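View pics/top0.png

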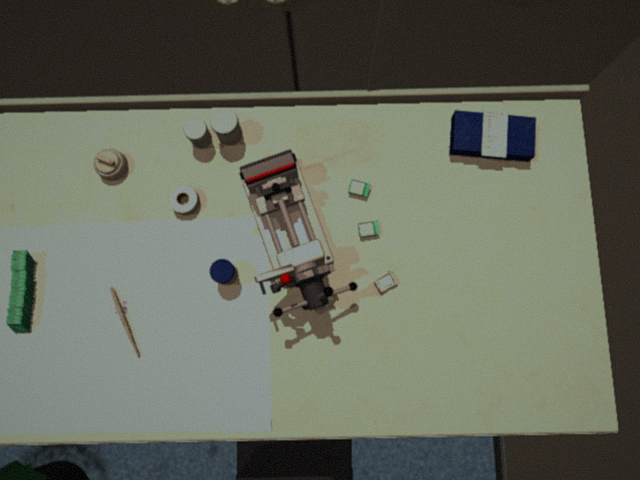

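The side view shows the red knob at (358,230) and black balls at (385,249) left, (355,203) top and (338,214) right. In the top view the knob is at (285,278) and the balls at (277,312), (328,292) and (353,286). I'll fit the trimmer pose to these.

```bash
cat >> h.py <<'E'
from scipy.optimize import least_squares
def T2W(p,t):  # trimmer pose p=(x,y,yaw), point t in m
    c,s=np.cos(p[2]),np.sin(p[2]); return np.array([p[0]+c*t[0]-s*t[1],p[1]+s*t[0]+c*t[1],t[2]])
def ball(q,k): a=q-.314+k*np.pi/2; return np.array([-.118,.075*np.sin(a),.095+.075*np.cos(a)])
def knob(s): a=s-.35; return np.array([-.075,.062+.072*np.sin(a),.112+.072*np.cos(a)])
def blob(im,u,v,r=9,red=False):
    u,v=int(u),int(v);w=im[v-r:v+r+1,u-r:u+r+1].astype(float)
    m=(w.max(2)<45) 
    m=cv2.morphologyEx(m.astype('uint8'),cv2.MORPH_OPEN,cv2.getStructuringElement(cv2.MORPH_ELLIPSE,(5,5)))
    y,x=np.nonzero(m); return u-r+x.mean(),v-r+y.mean(),len(x)
E
python3 - <<'E'
from h import *
ob=[]
for n,K,B in(('side',(358,230),{1:(385,249),0:(355,203),-1:(338,214)}),('top',(284.6,277.7),{1:(277,312),0:(328,292),-1:(353,286)})):
    c=dict(np.load(f'pics/{n}0.png.npz')); ob.append((c,'k',K))
    for k,b in B.items():
        try: f=blob(c['pixels'],*b)
        except Exception as e: f=b+(0,)
        print(n,k,b,f); ob.append((c,k,f[:2] if f[2]>20 else b))
def res(p): return np.concatenate([np.subtract(proj(c,T2W(p,knob(p[4]) if k=='k' else ball(p[3],k))),o) for c,k,o in ob])
s=least_squares(res,[.6,-.1,.3,0,0],loss='soft_l1'); print(s.x.round(4),s.fun.round(1) if 0 else res(s.x).round(1))
p=s.x
for nm,t in(('knob',knob(p[4])),('b0',ball(p[3],0)),('b1',ball(p[3],1)),('bm1',ball(p[3],-1)),('axis',[-.118,0,.095])): print(nm,T2W(p,t).round(4))
E
```

```text
side 1 (385, 249) (np.float64(383.8857142857143), np.float64(249.14285714285714), 35)
side 0 (355, 203) (np.float64(355.40625), np.float64(202.15625), 32)
side -1 (338, 214) (np.float64(nan), np.float64(nan), 0)
top 1 (277, 312) (np.float64(277.44444444444446), np.float64(311.8703703703704), 54)
top 0 (328, 292) (np.float64(324.630303030303), np.float64(292.25454545454545), 165)
top -1 (353, 286) (np.float64(352.6774193548387), np.float64(285.80645161290323), 31)
[ 0.6206 -0.0529  0.3266  0.0283 -0.01  ] [-0.1  0.3  0.2  0.4  0.5  0.3 -0.6 -1.5  0.2  0.6 -0.6 -0.   1.8 -0.9
 -0.6  0.2]
knob [ 0.5378 -0.0423  0.1794]
b0 [ 0.5156 -0.1108  0.167 ]
b1 [ 0.4857 -0.0226  0.1161]
bm1 [ 0.5319 -0.1589  0.0739]
axis [ 0.5088 -0.0908  0.095 ]h.py:22: RuntimeWarning: Mean of empty slice.
  y,x=np.nonzero(m); return u-r+x.mean(),v-r+y.mean(),len(x)
  ret = ret.dtype.type(ret / rcount)
```

```bash
cat >> h.py <<'E'
P=np.array([.6206,-.0529,.3266])
def plan(*targets,p=P):  # targets: trimmer (x,y) and tip z, mm -> rows
    o=get_obs(); Rt=R.from_quat(o['tool_rot'])
    yv=p[2]; G=R.from_matrix(np.array([[-np.cos(yv),-np.sin(yv),0],[-np.sin(yv),np.cos(yv),0],[0,0,-1]]).T.T)
    tip=o['position']+Rt.apply([0,0,.182]); c,s=np.cos(yv),np.sin(yv)
    d=tip[:2]-p[:2]; print('tip in trimmer',(np.array([c*d[0]+s*d[1],-s*d[0]+c*d[1],tip[2]])*1e3).round(1),'F',o['ft_force'].round(1),'t',o['time'],'w',o['grip_width'])
    for t in targets:
        w=T2W(p,np.array(t)/1e3)-G.apply([0,0,.182]); print(t,(Rt.inv().apply(w-o['position'])/.04).round(3),(Rt.inv()*G).as_rotvec().round(3))
E
python3 -c "
from h import *
plan((-75,-2,223),(-75,-2,165))"
```

```text
tip in trimmer [-234.3  775.1  221.8] F [-0.4  0.4 -0.5] t 0.1 w 0.08702638228402475
(-75, -2, 223) [-1.3828e+01 -1.4224e+01 -5.0000e-03] [-0.002 -0.001 -0.569]
(-75, -2, 165) [-13.828 -14.221   1.445] [-0.002 -0.001 -0.569]
```

Call:
move_arm([
  [[-1.5, -1.5, -0.3, 0, 0, -0.1], [-3, -3, -0.5, 0, 0, -0.2], [-4, -4.1, -0.5, 0, 0, -0.3], [-5, -5.1, -0.5, 0, 0, -0.4], [-6, -6.2, -0.5, 0, 0, -0.5], [-7, -7.2, -0.5, 0, 0, -0.57], [-8, -8.2, -0.5, 0, 0, -0.57], [-9, -9.3, -0.5, 0, 0, -0.57], [-10, -10.3, -0.5, 0, 0, -0.57], [-11, -11.3, -0.5, 0, 0, -0.57], [-12, -12.3, -0.5, 0, 0, -0.57], [-13, -13.4, -0.5, 0, 0, -0.57]],
], claw=1, squeeze=5)

```text
time: 1.6
position: [0.5269, -0.0407, 0.4245]
tool_rot: [-0.163, 0.987, 0.0, -0.0]
ft_force: [0.6, 1.5, 0.8]
grip_width: 0.0005
grip_force: 0.0
```

```bash
python3 -c "
from h import *
plan((-75,-2,200),(-75,-2,165))"
```

```text
tip in trimmer [-84.9  41.7 242.5] F [0.6 1.5 0.8] t 1.6 w 0.000512742374604656
(-75, -2, 200) [-0.246 -1.091  1.062] [ 0. -0. -0.]
(-75, -2, 165) [-0.246 -1.091  1.937] [ 0. -0. -0.]
```

Call:
move_arm([
  [[-0.25, -1.1, 0, 0, 0, 0], [-0.25, -1.1, 0, 0, 0, 0], [-0.25, -1.1, 1.0, 0, 0, 0], [-0.25, -1.1, 1.4, 0, 0, 0], [-0.25, -1.1, 1.9, 0, 0, 0], [-0.25, -1.1, 1.9, 0, 0, 0]],
])

```text
time: 2.35
position: [0.5489, -0.0761, 0.3476]
tool_rot: [-0.163, 0.987, 0.001, -0.002]
ft_force: [-0.4, 0.4, -0.3]
grip_width: 0.0003
grip_force: 0.0
```

```bash
python3 -c "
from h import *
c=shot('side','s1.png');i=c['pixels'][150:300,270:470];cv2.imwrite('pics/s1c.png',cv2.resize(i,None,fx=4,fy=4,interpolation=3))
plan((-75,45,165),(-75,68,165))"
```

```text
tip in trimmer [-75.2   0.9 166.6] F [ 0.5  0.8 -0.3] t 2.4 w 0.0005053217516027791
(-75, 45, 165) [-1.000e-03  1.109e+00  4.100e-02] [ 0.001 -0.001  0.002]
(-75, 68, 165) [-1.000e-03  1.684e+00  4.200e-02] [ 0.001 -0.001  0.002]
```

View pics/s1c.png

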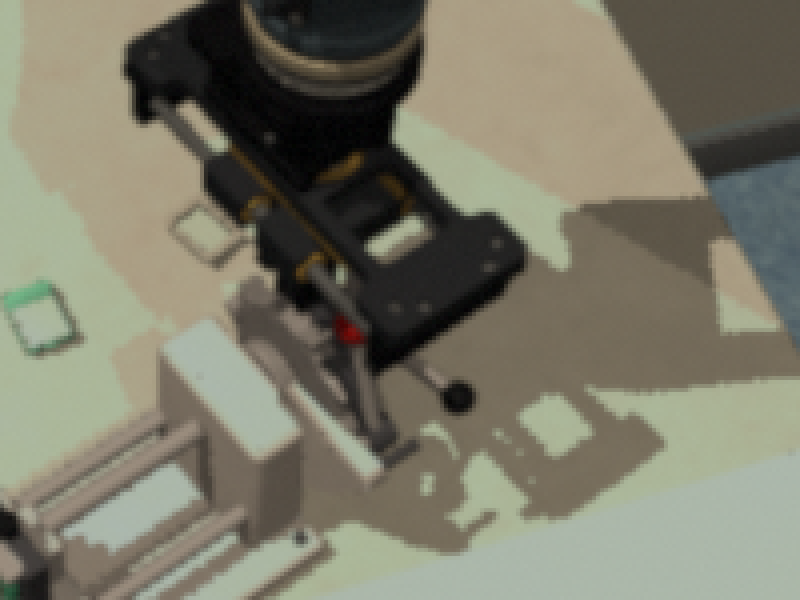

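The crop shows the closed fingers just right of the red knob at crop (348,330), with the gripper body clear above. I'll push left gently.

Call:
move_arm([
  [[0, 0.15, 0.04, 0, 0, 0], [0, 0.3, 0.04, 0, 0, 0], [0, 0.45, 0.04, 0, 0, 0], [0, 0.6, 0.04, 0, 0, 0], [0, 0.75, 0.04, 0, 0, 0], [0, 0.9, 0.04, 0, 0, 0], [0, 1.05, 0.04, 0, 0, 0], [0, 1.2, 0.04, 0, 0, 0], [0, 1.35, 0.04, 0, 0, 0], [0, 1.5, 0.04, 0, 0, 0], [0, 1.65, 0.04, 0, 0, 0], [0, 1.65, 0.04, 0, 0, 0]],
])

```text
time: 3.9
position: [0.5283, -0.0141, 0.3471]
tool_rot: [-0.163, 0.987, 0.0, -0.0]
ft_force: [-0.3, 0.4, -0.1]
grip_width: 0.0001
grip_force: 0.0
```

```bash
cat >> h.py <<'E'
def redknob(n,f):
    c=shot(n,f); h=cv2.cvtColor(c['pixels'],cv2.COLOR_BGR2HSV)
    m=((h[...,0]<8)|(h[...,0]>172))&(h[...,1]>150)&(h[...,2]>60)
    N,l,s,ce=cv2.connectedComponentsWithStats(m.astype('uint8'))
    for i in range(1,N):
        if s[i,4]>8: print(n,s[i],ce[i].round(1))
    print({a:np.round(proj(c,T2W(P,knob(a))),1).tolist() for a in(0,.3,.6,.8,.96)})
    return c
E
python3 -c "
from h import *
redknob('side','s2.png');redknob('top','t2.png')
plan((-118,-65,230))"
```

```text
side [377 256   8   7  38] [380.1 259.4]
side [242 276  30  40 258] [256.5 295.6]
{0: [358.1, 230.5], 0.3: [365.7, 237.2], 0.6: [373.2, 246.0], 0.8: [377.7, 252.6], 0.96: [380.9, 258.2]}
top [246 163  49  19 190] [269.8 172.2]
{0: [284.4, 278.5], 0.3: [272.2, 282.6], 0.6: [260.1, 287.1], 0.8: [252.7, 290.2], 0.96: [247.6, 292.5]}
tip in trimmer [-74.8  65.8 165.2] F [-0.5  0.1  0.3] t 4.0 w 0.00046455600424725535
(-118, -65, 230) [ 1.081 -3.27  -1.619] [-0.     0.     0.001]
```

Pawl is thrown back on its stop. Next is the wheel.

Call:
move_arm([
  [[0, 0, -0.9, 0, 0, 0], [0, 0, -1.6, 0, 0, 0], [0.3, -1, -1.6, 0, 0, 0], [0.7, -2, -1.6, 0, 0, 0], [1.08, -3.1, -1.6, 0, 0, 0], [1.08, -3.1, -1.6, 0, 0, 0], [1.08, -3.1, -0.8, 0, 0, 0], [1.08, -3.1, -0.1, 0, 0, 0], [1.08, -3.1, 0.25, 0, 0, 0], [1.08, -3.1, 0.25, 0, 0, 0]],
])

```text
time: 5.25
position: [0.5273, -0.1453, 0.3364]
tool_rot: [-0.163, 0.987, 0.001, -0.001]
ft_force: [0.1, -0.6, 0.4]
grip_width: 0.0003
grip_force: 0.0
```

```bash
python3 -c "
from h import *
plan((-118,-40,155),(-118,-8,155),(-118,0,155))"
```

```text
tip in trimmer [-118.3  -57.3  154.4] F [ 0.1 -0.6  0.4] t 5.25 w 0.0003130652765512783
(-118, -40, 155) [-0.001  0.44  -0.015] [ 0.002 -0.002  0.001]
(-118, -8, 155) [-0.002  1.24  -0.013] [ 0.002 -0.002  0.001]
(-118, 0, 155) [-0.002  1.44  -0.013] [ 0.002 -0.002  0.001]
```

Push first to about 7 mm short of the target, then measure.

Call:
move_arm([
  [[0, 0.15, 0, 0, 0, 0], [0, 0.3, 0, 0, 0, 0], [0, 0.42, 0, 0, 0, 0], [0, 0.53, 0, 0, 0, 0], [0, 0.64, 0, 0, 0, 0], [0, 0.75, 0, 0, 0, 0], [0, 0.86, 0, 0, 0, 0], [0, 0.97, 0, 0, 0, 0], [0, 1.07, 0, 0, 0, 0], [0, 1.17, 0, 0, 0, 0], [0, 1.24, 0, 0, 0, 0], [0, 1.24, 0, 0, 0, 0]],
])

```text
time: 6.75
position: [0.5112, -0.0985, 0.337]
tool_rot: [-0.163, 0.987, 0.0, -0.0]
ft_force: [-0.7, -1.3, -0.4]
grip_width: 0.0009
grip_force: 0.2
```

```bash
python3 -c "
from h import *
for n in('side','top'):
    c=shot(n,n+'3.png')
    for q in(.45,.52,.628): print(n,q,[np.round(proj(c,T2W(P,ball(q,k))),1).tolist() for k in(0,1,-1)])
    x,y=(270,150) if n=='side' else (230,240)
    cv2.imwrite('pics/'+n+'3c.png',cv2.resize(c['pixels'][y:y+120,x:x+160],None,fx=5,fy=5,interpolation=3))
plan((-118,0,155))"
```

```text
side 0.45 [[366.3, 212.5], [382.9, 258.4], [337.4, 203.1]]
side 0.52 [[368.0, 214.6], [382.3, 259.4], [337.8, 201.9]]
side 0.628 [[370.5, 218.0], [381.1, 260.6], [338.6, 200.3]]
top 0.45 [[308.8, 297.7], [277.2, 313.0], [354.1, 284.0]]
top 0.52 [[305.9, 298.8], [277.9, 312.9], [353.8, 283.9]]
top 0.628 [[301.5, 300.5], [279.4, 312.7], [353.0, 283.9]]
tip in trimmer [-118.4   -8.   154.9] F [-1.1 -1.   0.1] t 6.85 w 0.0006929859814702043
(-118, 0, 155) [-0.007  0.205 -0.003] [ 0.001 -0.001  0.001]
```

View pics/side3c.png

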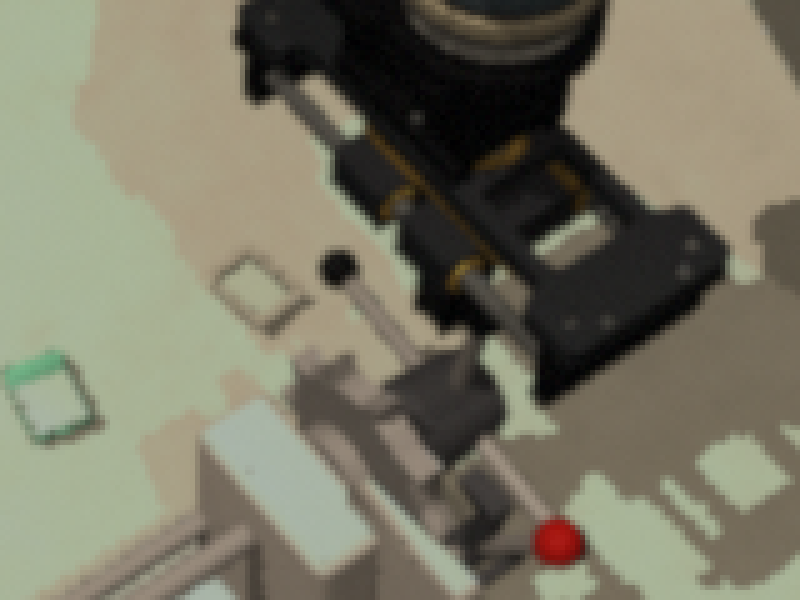

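View pics/top3c.png

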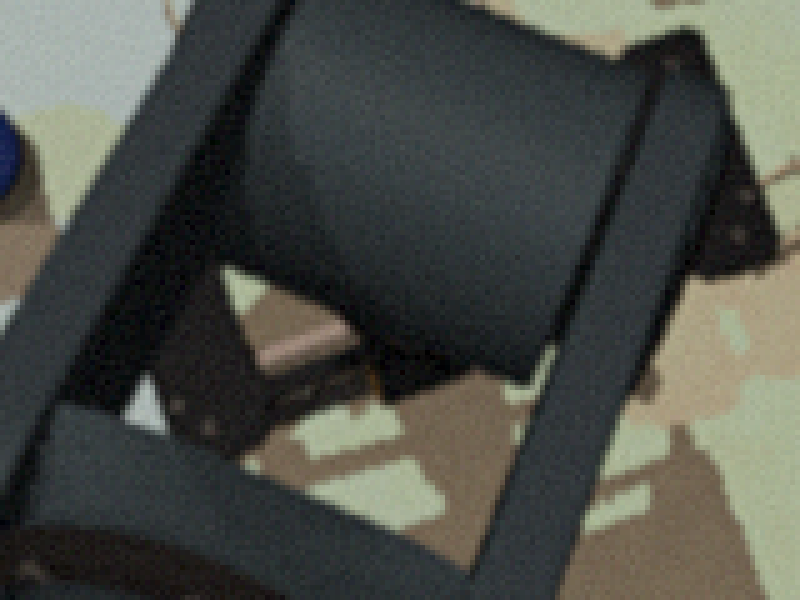

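Side crop: the right ball is at full-frame (338,203.8), so q ≈ 0.43–0.5, slightly short as intended. I'll push 5 mm more, back off up and away, and measure unobstructed.

Call:
move_arm([
  [[0, 0.05, 0, 0, 0, 0], [0, 0.09, 0, 0, 0, 0], [0, 0.12, 0, 0, 0, 0], [0, 0.12, 0, 0, 0, 0], [0, -0.2, 0, 0, 0, 0], [0, -0.7, 0, 0, 0, 0], [0, -1.2, -0.4, 0, 0, 0], [0, -2.4, -1.0, 0, 0, 0], [0, -3.6, -1.0, 0, 0, 0], [0, -4.5, -1.0, 0, 0, 0], [0, -4.5, -1.0, 0, 0, 0]],
])

```text
time: 8.22
position: [0.57, -0.2736, 0.3771]
tool_rot: [-0.161, 0.987, -0.001, 0.001]
ft_force: [-0.0, 0.3, -0.1]
grip_width: 0.0007
grip_force: 0.0
```

```bash
python3 -c "
from h import *
for n in('side','top'):
    c=redknob(n,n+'4.png')
    for k in(0,1,-1):
        g=proj(c,T2W(P,ball(.55,k)))
        print(n,k,'pred',np.round(g,1),'seen',np.round(blob(c['pixels'],*g,r=8),1))
    x,y=(300,170) if n=='side' else (230,240)
    cv2.imwrite('pics/'+n+'4c.png',cv2.resize(c['pixels'][y:y+110,x:x+130],None,fx=5,fy=5,interpolation=3))
i=[cv2.imread(f'pics/{n}4c.png') for n in('side','top')]
cv2.imwrite('pics/both4.png',cv2.resize(np.hstack(i),(800,338)))
for q in(.45,.5,.55,.6,.65): print(q,[np.round(proj(dict(np.load('pics/%s4.png.npz'%n)),T2W(P,ball(q,k))),1).tolist() for n in('side','top') for k in(0,1,-1)])
plan((-118,-30,155))" 2>/dev/null
```

```text
side [377 254   9   9  70] [381.  258.1]
side [242 276  30  40 260] [256.5 295.6]
{0: [358.1, 230.5], 0.3: [365.7, 237.2], 0.6: [373.2, 246.0], 0.8: [377.7, 252.6], 0.96: [380.9, 258.2]}
side 0 pred [368.7 215.6] seen [367.5 215.   34. ]
side 1 pred [382.  259.8] seen [nan nan  0.]
side -1 pred [338.  201.4] seen [338. 202.  17.]
top [246 163  49  19 191] [269.9 172.2]
top [244 288  10  10  76] [248.3 292.4]
{0: [284.4, 278.5], 0.3: [272.2, 282.6], 0.6: [260.1, 287.1], 0.8: [252.7, 290.2], 0.96: [247.6, 292.5]}
top 0 pred [304.7 299.3] seen [307.8 299.5 101. ]
top 1 pred [278.3 312.9] seen [277.8 313.2  38. ]
top -1 pred [353.6 283.9] seen [354.5 284.   34. ]
0.45 [[366.3, 212.5], [382.9, 258.4], [337.4, 203.1], [308.8, 297.7], [277.2, 313.0], [354.1, 284.0]]
0.5 [[367.5, 214.0], [382.4, 259.2], [337.7, 202.2], [306.7, 298.5], [277.7, 313.0], [353.9, 283.9]]
0.55 [[368.7, 215.6], [382.0, 259.8], [338.0, 201.4], [304.7, 299.3], [278.3, 312.9], [353.6, 283.9]]
0.6 [[369.9, 217.1], [381.4, 260.3], [338.4, 200.7], [302.6, 300.0], [278.9, 312.8], [353.2, 283.9]]
0.65 [[371.0, 218.7], [380.9, 260.8], [338.8, 200.0], [300.7, 300.8], [279.7, 312.7], [352.7, 283.9]]
tip in trimmer [-118.7 -189.1  194.7] F [-0.6  0.6  0.1] t 8.325 w 0.0005314941902466181
(-118, -30, 155) [-0.011  3.982  0.998] [ 0.001 -0.    -0.001]
```

View pics/both4.png

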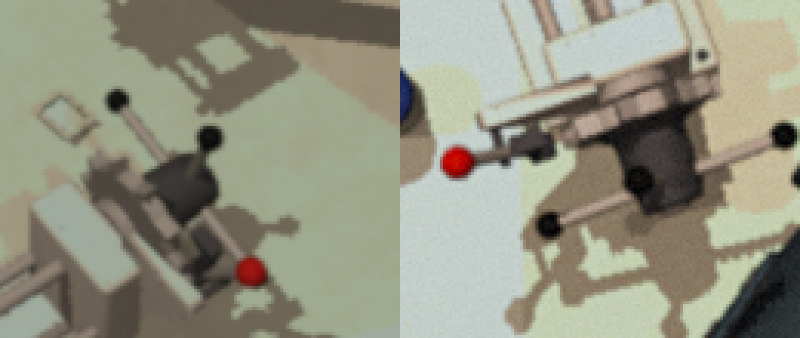

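Side: ball 0 is at (367.5,214.5) and the pawl is thrown back. Top: ball 0 is at (307.7,298.5). That gives q ≈ 0.50, so the finger's effective half-width is about 8.6 mm. The final finger centre should be y ≈ +6 mm.

Call:
move_arm([
  [[0, 1.4, -0.2, 0, 0, 0], [0, 2.8, 0, 0, 0, 0], [0, 3.7, 0.5, 0, 0, 0], [0, 3.8, 1, 0, 0, 0], [0, 4.0, 1, 0, 0, 0], [0, 4.25, 1, 0, 0, 0], [0, 4.45, 1, 0, 0, 0], [0, 4.6, 1, 0, 0, 0], [0, 4.7, 1, 0, 0, 0], [0, 4.8, 1, 0, 0, 0], [0, 4.86, 1, 0, 0, 0], [0, 4.86, 1, 0, 0, 0]],
])

```text
time: 9.82
position: [0.507, -0.0853, 0.3371]
tool_rot: [-0.163, 0.987, 0.0, 0.0]
ft_force: [0.6, -1.0, -0.2]
grip_width: 0.0007
grip_force: 0.6
```

```bash
python3 -c "
from h import *
plan((-118,6,155))"
```

```text
tip in trimmer [-118.     5.8  155.1] F [ 0.6 -1.  -0.2] t 9.825 w 0.0006512827312672645
(-118, 6, 155) [-0.     0.006  0.003] [0. 0. 0.]
```

Reached. I'll retract to the right, then measure.

Call:
move_arm([
  [[0, -0.3, 0, 0, 0, 0], [0, -0.9, 0, 0, 0, 0], [0, -1.5, -0.6, 0, 0, 0], [0, -2.6, -2, 0, 0, 0], [0, -3.6, -2, 0, 0, 0], [0, -4.6, -2, 0, 0, 0], [0, -4.6, -2, 0, 0, 0]],
])

```text
time: 10.7
position: [0.5666, -0.2642, 0.4173]
tool_rot: [-0.161, 0.987, -0.001, 0.001]
ft_force: [-0.3, 0.8, -0.3]
grip_width: 0.0003
grip_force: 0.0
```

```bash
python3 -c "
from h import *
for n in('side','top'):
    c=shot(n,n+'5.png')
    for k in(0,1,-1):
        g=proj(c,T2W(P,ball(.628,k)))
        print(n,k,'pred',np.round(g,1),'seen',np.round(blob(c['pixels'],*g,r=8),1))
    x,y=(300,170) if n=='side' else (230,240)
    cv2.imwrite('pics/'+n+'5c.png',cv2.resize(c['pixels'][y:y+110,x:x+130],None,fx=5,fy=5,interpolation=3))
i=[cv2.imread(f'pics/{n}5c.png') for n in('side','top')]
cv2.imwrite('pics/both5.png',cv2.resize(np.hstack(i),(800,338)))
plan((-75,138,240),(-75,138,163))" 2>/dev/null
```

```text
side 0 pred [370.5 218. ] seen [370.8 218.8  38. ]
side 1 pred [381.1 260.6] seen [nan nan  0.]
side -1 pred [338.6 200.3] seen [338.5 200.5  24. ]
top 0 pred [301.5 300.5] seen [302.4 300.6  70. ]
top 1 pred [279.4 312.7] seen [279.9 312.8  42. ]
top -1 pred [353.  283.9] seen [353.4 283.9  42. ]
tip in trimmer [-118.8 -179.1  234.6] F [0.3 0.7 0.3] t 10.8 w 0.0005790025317518607
(-75, 138, 240) [-1.083  7.934 -0.124] [ 0.001 -0.001 -0.001]
(-75, 138, 163) [-1.084  7.932  1.801] [ 0.001 -0.001 -0.001]
```

View pics/both5.png

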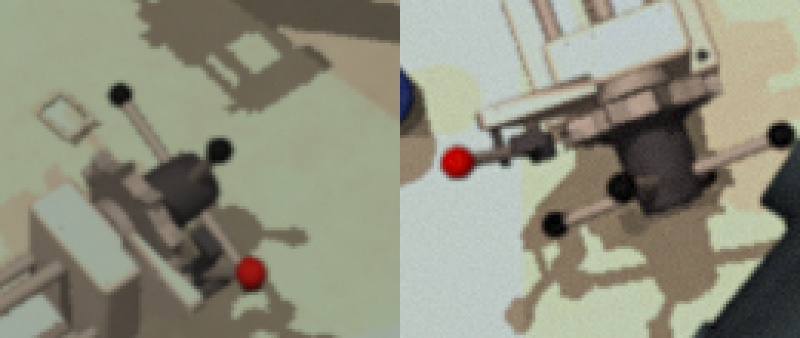

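The spoke balls match q = 0.628 to within a pixel in both views, and the pawl is still thrown back. Now I'll go round to the left of the knob.

Call:
move_arm([
  [[-0.3, 1.3, -0.2, 0, 0, 0], [-0.6, 2.6, -0.2, 0, 0, 0], [-1.08, 3.9, -0.2, 0, 0, 0], [-1.08, 5.2, -0.2, 0, 0, 0], [-1.08, 6.6, -0.2, 0, 0, 0], [-1.08, 7.9, -0.2, 0, 0, 0], [-1.08, 7.95, -0.2, 0, 0, 0], [-1.08, 7.95, 0.7, 0, 0, 0], [-1.08, 7.95, 1.4, 0, 0, 0], [-1.08, 7.95, 1.8, 0, 0, 0], [-1.08, 7.95, 1.8, 0, 0, 0]],
])

```text
time: 12.18
position: [0.5044, 0.055, 0.3441]
tool_rot: [-0.163, 0.987, 0.0, -0.002]
ft_force: [0.6, -0.2, -0.5]
grip_width: 0.0004
grip_force: 0.0
```

```bash
python3 -c "
from h import *
plan((-75,100,165),(-75,62,165))"
```

```text
tip in trimmer [-76.  139.6 162.1] F [ 0.6 -0.2 -0.5] t 12.175 w 0.00036785392338918913
(-75, 100, 165) [-0.01  -0.985 -0.075] [ 0.001 -0.003  0.   ]
(-75, 62, 165) [-0.01  -1.935 -0.076] [ 0.001 -0.003  0.   ]
```

Call:
move_arm([
  [[0, -0.25, -0.05, 0, 0, 0], [0, -0.45, -0.05, 0, 0, 0], [0, -0.63, -0.05, 0, 0, 0], [0, -0.8, -0.06, 0, 0, 0], [0, -0.97, -0.07, 0, 0, 0], [0, -1.13, -0.08, 0, 0, 0], [0, -1.28, -0.08, 0, 0, 0], [0, -1.43, -0.08, 0, 0, 0], [0, -1.58, -0.08, 0, 0, 0], [0, -1.73, -0.08, 0, 0, 0], [0, -1.85, -0.08, 0, 0, 0], [0, -1.93, -0.08, 0, 0, 0]],
])

```text
time: 13.68
position: [0.5297, -0.0179, 0.3483]
tool_rot: [-0.163, 0.987, 0.0, 0.0]
ft_force: [0.9, 0.2, -0.4]
grip_width: 0.0007
grip_force: 0.0
```

Call:
move_arm([
  [[0, 0, 0, 0, 0, 0], [0, 0.5, 0, 0, 0, 0], [0, 1.4, 0, 0, 0, 0], [0, 2.2, -0.5, 0, 0, 0], [0, 2.6, -2, 0, 0, 0], [0, 3.5, -2, 0, 0, 0], [0, 4.8, -2, 0, 0, 0], [0, 4.8, -2, 0, 0, 0]],
])

```text
time: 14.68
position: [0.4651, 0.1676, 0.4284]
tool_rot: [-0.166, 0.986, 0.001, -0.001]
ft_force: [-0.2, -0.1, 0.4]
grip_width: 0.0004
grip_force: 0.0
```

```bash
python3 -c "
from h import *
for n in('side','top'):
    c=redknob(n,n+'6.png')
    for k in(0,1,-1):
        g=proj(c,T2W(P,ball(.628,k)))
        print(n,k,'pred',np.round(g,1),'seen',np.round(blob(c['pixels'],*g,r=8),1))
    cv2.imwrite('pics/'+n+'6c.png',c['pixels'][100:400,100:500])
cv2.imwrite('pics/both6.png',np.hstack([cv2.imread(f'pics/{n}6c.png') for n in('side','top')]))
plan()" 2>/dev/null
```

```text
side [354 226  10  10  83] [358.3 230.5]
side [242 276  30  40 260] [256.5 295.7]
{0: [358.1, 230.5], 0.3: [365.7, 237.2], 0.6: [373.2, 246.0], 0.8: [377.7, 252.6], 0.96: [380.9, 258.2]}
side 0 pred [370.5 218. ] seen [370.8 218.8  38. ]
side 1 pred [381.1 260.6] seen [381.2 261.   37. ]
side -1 pred [338.6 200.3] seen [338.6 200.7  26. ]
top [246 163  48  19 178] [269.9 172. ]
top [280 273  11  11  94] [284.9 278.1]
{0: [284.4, 278.5], 0.3: [272.2, 282.6], 0.6: [260.1, 287.1], 0.8: [252.7, 290.2], 0.96: [247.6, 292.5]}
top 0 pred [301.5 300.5] seen [303.7 299.1 138. ]
top 1 pred [279.4 312.7] seen [279.4 312.9  44. ]
top -1 pred [353.  283.9] seen [353.4 283.6  50. ]
tip in trimmer [-75.7 255.9 246.3] F [ 0.3 -0.9 -0.3] t 14.775 w 0.0007570508222170171
```

View pics/both6.png

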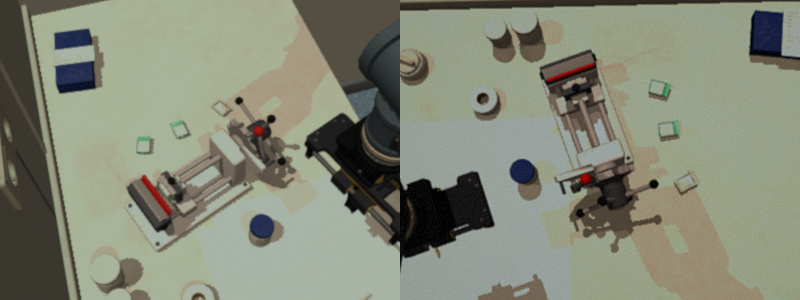

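The knob is back at swing ≈ 0 (side 358,230; top 285,278), the wheel is at q ≈ 0.63, the loose items haven't moved and the arm is clear.

```bash
python3 -c "
from rig import *
print(hand_in())"
```

```text
the job is handed in; nothing more can be done
None
```

The job is handed in: the pawl was thrown back, the feed wheel was turned back one notch (about 0.63 rad), and the pawl was dropped into the new notch, in about 15 s with the surrounding items unmoved; hand-in returned no verdict.

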